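# Load the sloped spice rack

### The job

Load the small wooden two-lane rack: first stand the glass spice jar on the upper half of the left lane, let go, and slide it along the lane floor down to the back stop at the far, low end; then do the same with the small carton in the right lane, so that it sits flush against the stop. Keep both standing on their bases, don't drop them or lift them over the lower half of their lanes, and leave the black tumbler and the flat tin where they are.

Things in the scene. Friction and masses are not known exactly. Their poses are not given: they have to be found in the camera images.
- tray: Sloped two-lane tray of a light wooden rack, fixed on short legs. Origin: centre of its floor surface, about 45 mm above the worktop. x points down the slope, away from the robot, 12 degrees below level; y to the left across the lanes; z square to the floor, up. Floor from x = -105 mm (near, high, open end) to +105 mm (face of the back stop). Outer width 142 mm; upper half: x below 0.
- left_stop (a point): Foot of the back stop at the middle of the left lane: tray x = 105, y = +34, z = 0 mm. The stop is a wall 6 mm thick, 45 mm high above the floor, across both lanes. Each lane is 62 mm wide between rails 6 mm thick and 16 mm high above the floor.
- right_stop (a point): Foot of the back stop at the middle of the right lane: tray x = 105, y = -34, z = 0 mm. The lane floors are smooth wood (friction 0.3 to 0.45): what is set down there stays until it is pushed, then slides easily.
- jar: Clear glass spice jar with a dark screw lid, round, 48 mm diameter, 70 mm high, about 0.12 kg, loose, upright on the worktop. Origin: centre of its underside; z up through the lid.
- carton: Small upright carton, pinkish upper and black lower part, small dark round cap on top. 42 x 46 mm, 72 mm high (78 over the cap), about 0.08 kg, loose. Any side faces may be gripped; any may rest against the stop. Origin: centre of its underside; z up. Its faces are turned 8 degrees (0.14 rad, anticlockwise from above) from this frame's x and y: see carton_faces.
- carton_faces (a point): Centre of the carton's underside, with axes square to its side faces: x across its 42 mm, y across its 46 mm. It is the carton's frame turned +0.14 rad about z.
- tumbler: Small black tumbler, 60 mm diameter, 58 mm high, loose, upright on the worktop to the right beyond the carton or jar; a bystander. Origin: centre of its underside.
- flat_tin: Flat round food tin, 86 mm diameter, 40 mm high, loose on the worktop to the left beyond the jar or carton; a bystander. Origin: centre of its underside.

How it is judged:
On the way, in this order (a step that is already met when the one before it is completed fails the run):
1. the jar stands released on the upper half of the left lane (y of jar in the frame of tray between 0.014 and 0.054 m and x of jar in the frame of tray between -0.095 and 0.012 m and z of jar in the frame of tray between -0.006 and 0.006 m and angle between the z axis of jar and the z axis of tray, either way round below 0.1 rad and angle between jar's own z axis and vertical below 0.8 rad and contact force between the fingers and jar below 0.2 N and linear speed of jar below 0.03 m/s), for 0.2 s.
2. the jar has been slid down against the back stop of the left lane (y of jar in the frame of tray between 0.014 and 0.054 m and x of jar in the frame of tray between 0.077 and 0.1 m and z of jar in the frame of tray between -0.006 and 0.006 m and angle between the z axis of jar and the z axis of tray, either way round below 0.1 rad and angle between jar's own z axis and vertical below 0.8 rad), for 0.2 s.
3. the carton stands released on the upper half of the right lane (y of carton in the frame of tray between -0.054 and -0.014 m and x of carton in the frame of tray between -0.095 and 0.012 m and z of carton in the frame of tray between -0.006 and 0.006 m and angle between the z axis of carton and the z axis of tray, either way round below 0.1 rad and angle between carton's own z axis and vertical below 0.8 rad and contact force between the fingers and carton below 0.2 N and linear speed of carton below 0.03 m/s), for 0.2 s.
4. the carton has been slid down against the back stop of the right lane (y of carton in the frame of tray between -0.054 and -0.014 m and x of carton in the frame of tray between 0.078 and 0.1 m and z of carton in the frame of tray between -0.006 and 0.006 m and angle between the z axis of carton and the z axis of tray, either way round below 0.1 rad and angle between carton's own z axis and vertical below 0.8 rad and (angle between the x axis of carton_faces and the x axis of tray, either way round below 0.09 rad or angle between the y axis of carton_faces and the x axis of tray, either way round below 0.09 rad)), for 0.2 s.
At the end, for the whole second after the job is handed in: Jar in the left lane, carton in the right: bases flat on the floor (6 mm, 0.1 rad), within about 4 mm of touching the back stop and 20 mm of the lane centre line, the carton square to the stop within 5 degrees; both released and at rest (all of step 2 and all of step 4 and contact force between the fingers and jar below 0.2 N and contact force between the fingers and carton below 0.2 N and linear speed of each of jar, carton below 0.02 m/s).
It fails at once if the jar or the carton is tipped over (angle between any of jar, carton's own z axis and vertical above 1 rad).
It fails at once if the jar or the carton is lifted over, or lowered into, the lower half of its lane instead of sliding along the floor ((y of jar in the frame of tray between 0.014 and 0.054 m and x of jar in the frame of tray between 0.022 and 0.1 m and z of jar in the frame of tray between 0.014 and 0.04 m) or (y of carton in the frame of tray between -0.054 and -0.014 m and x of carton in the frame of tray between 0.022 and 0.1 m and z of carton in the frame of tray between 0.014 and 0.04 m)).
It fails at once if the jar or the carton is dropped or shot along (faster than 0.5 m/s out of the fingers) ((contact force between the fingers and jar below 0.05 N and linear speed of jar above 0.5 m/s) or (contact force between the fingers and carton below 0.05 N and linear speed of carton above 0.5 m/s)).
It fails at once if the black tumbler or the flat tin is moved by more than 20 mm (distance of any of tumbler, flat_tin from where it was at the start of the episode above 0.02 m).
It also fails if it takes over 72 s, if anything falls off the work surface, if the arm or the gripper's body presses on something with over 40 N, if the wrist force passes 120 N, or if a joint passes its speed limit or range.

### The arm

A 6-joint arm with a two-finger parallel gripper is mounted at the origin on a cart in front of the work surface, level with it; the furniture and walls round the work are solid. World frame = base frame: x ahead of the robot, y to its left, z up, the work surface at z = 0. Lengths are in m, angles in rad, forces in N, time in s.
With the tool pointing down it reaches from about 0.35 to 0.975 m from the base axis. Payload 7.1 kg.
Tool frame: the origin (TCP) lies on the centre line of the jaws, within the pads' length; the fingertips stand 11 mm ahead of it and the grasp point (between the pads) lies 8 mm behind it; z points along the fingers, x is the direction in which the jaws open and shut, and the axes are right-handed (so a half turn about z gives the same grasp; the last joint's range is limited). The gripper opens to 88 mm and grips with 3 to 60 N. Pads are 20 mm wide; open, the fingers measure 115 mm over their backs; the gripper's body (75 mm by 178 mm) begins 61 mm behind the grasp point.
Start: joints at [-1.133, 0.423, 1.63, -0, 1.089, -0.019], TCP at [0.276, -0.561, 0.234] pointing down, gripper open.
Joint ranges: [-3, 3], [-0.9, 2.11], [0.09, 2.58], [-1.31, 4.45], [0.11, 2.69], [-2.54, 2.54]. Speed limits (rad/s): [2.39, 2.39, 3.01, 3.14, 3.14, 3.14].

### API

Orientations are given as a unit quaternion [w, x, y, z].
In Python, from bench import manip gives the robot as it stands. Calls block until the motion is done:
- manip.move_pose(position, orientation): joint-space move of the TCP to a pose.
- manip.movel(position, frame=None, vel=0.15, force_limit=None): straight line of the TCP; frame=None keeps the orientation; vel is the mean speed in m/s. With force_limit (N) it stops when the force on the tool has changed by that much, and returns True; else False.
- manip.goto_joints(angles): joint-space move.
- manip.grip(opening, force=None): finger opening in m; force is the grip in N (None keeps the last); returns when the fingers have stopped.
- manip.pause(seconds).
- manip.inverse_kinematics(position, orientation): joint angles nearest the present ones, or None.
- manip.sense(): the state.
- manip.grab_frame(name): name is "scene" or "top"; returns a dict with "pixels" (384x512x3 uint8, red, green, blue), "vfov" (degrees; the focal length in pixels is half the picture's height over the tangent of half this angle, whatever the lens; pixels are square), "cx", "cy" (the principal point, pixels), "D" ([k1, k2, p1, p2, k3] as OpenCV has them; the pictures are not rectified), "cam_to_world" (4x4, takes a point from camera to world coordinates). Camera axes: x right, y up, looking along -z (the intrinsics and any distortion apply to the point x, -y, -z); pixel columns grow to the right and rows downward; lengths in m; the calibration is good to about 2 mm. A picture is of the moment at which its call begins. There is no depth.
A pose or a line that the arm cannot do raises manip.MotionError and nothing moves.
- manip.sign_off(): hands the job in, once; it reports no verdict.
The state is a dict: "time": time; "joint_positions": joint angles; "dq": joint speeds; "joint_torque": joint torques, N m; "tool_pos": TCP position; "tcp_rot": TCP orientation; "wrist_force": force on the tool from outside, world axes, zero at the start; "wrist_torque": the same for the moment, N m; "opening": finger opening in m.
Only numpy, scipy, OpenCV 4.12 (cv2) and the standard library are available. Lean on these libraries where they do the work, as an engineer would, in place of code of your own. Each camera call takes 0.05 s, during which the arm holds its last target.

## Working session

There is one attempt and no reset: what is moved stays moved. The work goes in short steps, each a Python script; the robot and the scene stay as the last script left them, time stands still between calls to the robot, and variables do not carry over. Pictures are saved under pics/ and viewed, and the job is handed in when it is done.

```bash
mkdir -p pics; ls
python3 - <<'E'
from bench import manip
import cv2, numpy as np
s=manip.sense(); print(s)
for n in("scene","top"):
    f=manip.grab_frame(n); cv2.imwrite(f"pics/{n}0.png",f["pixels"][:,:,::-1]); np.save(f"pics/{n}0.npy",f,allow_pickle=True)
    print(n,f["vfov"],f["cx"],f["cy"],f["D"],f["cam_to_world"])
E
```

```text
pics
{'time': 0.0, 'joint_positions': array([-1.13298376e+00,  4.23832225e-01,  1.63065679e+00,  4.15663645e-06,
        1.08857686e+00, -1.90347987e-02]), 'dq': array([ 0.00033013, -0.00112952, -0.00021477,  0.00142609,  0.00055347,
       -0.00174703]), 'joint_torque': array([-1.48023231e-03, -5.44629729e+01, -2.73663390e+01,  6.43768511e-02,
        2.28561735e-02, -9.52545997e-05]), 'tool_pos': array([ 0.27548662, -0.56043568,  0.2329201 ]), 'tcp_rot': array([-4.02763390e-04,  8.48857604e-01, -5.28621060e-01, -6.16753251e-04]), 'wrist_force': array([-0.35093949, -0.68332648,  0.34426533]), 'wrist_torque': array([-0.002064  ,  0.01267332, -0.06223865]), 'opening': 0.08769366702885009}
scene 42.21488349131476 253.1848417600338 191.22420605392034 [-0.1989017  0.         0.         0.         0.       ] [[-0.81749685  0.32344517 -0.47653133 -0.15451411]
 [-0.57589931 -0.45012303  0.68244358  1.03422306]
 [ 0.00623535  0.83232955  0.55424601  0.92156023]
 [ 0.          0.          0.          1.        ]]
top 53.196448683889244 250.79118332099142 195.376701680713 [-0.11312311  0.          0.          0.          0.        ] [[-2.32789111e-02  9.96426277e-01 -8.11958599e-02  4.63389651e-01]
 [-9.99682772e-01 -2.24198120e-02  1.14764054e-02  2.90326460e-04]
 [ 9.61499596e-03  8.14372605e-02  9.96632091e-01  1.07774780e+00]
 [ 0.00000000e+00  0.00000000e+00  0.00000000e+00  1.00000000e+00]]
```

View pics/scene0.png

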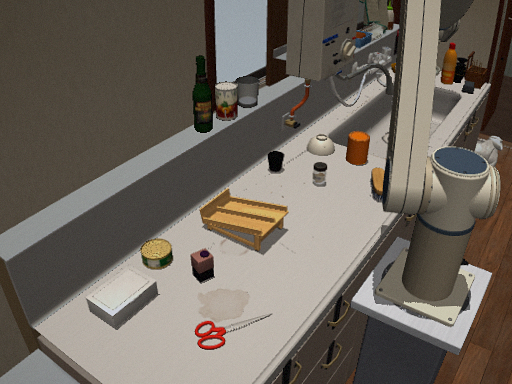

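View pics/top0.png

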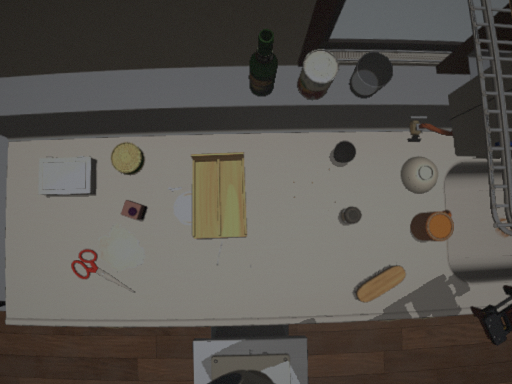

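The top view shows the tray at about (219,196), the jar at (351,215), the tumbler at (344,152), the carton at (134,210) and the tin at (127,158). The jar is on the robot's right and the carton on its left. I'll zoom in next.

```bash
cat > h.py <<'E'
import numpy as np, cv2
def cam(f):
    h,w=f["pixels"].shape[:2]; fl=h/2/np.tan(np.radians(f["vfov"])/2)
    K=np.array([[fl,0,f["cx"]],[0,fl,f["cy"]],[0,0,1]]); return K,np.array(f["D"],float),np.array(f["cam_to_world"])
def ray(f,uv):
    K,D,T=cam(f); p=cv2.undistortPoints(np.array(uv,float).reshape(-1,1,2),K,D).reshape(-1,2)
    d=np.c_[p[:,0],-p[:,1],-np.ones(len(p))]@T[:3,:3].T; return T[:3,3],d
def onplane(f,uv,z):
    o,d=ray(f,uv); return o+d*((z-o[2])/d[:,2])[:,None]
def proj(f,P):
    K,D,T=cam(f); P=np.atleast_2d(P); c=(P-T[:3,3])@T[:3,:3]; c=c*[1,-1,-1]
    return cv2.projectPoints(c,np.zeros(3),np.zeros(3),K,D)[0].reshape(-1,2)
def two(f,a,g,b):
    o1,d1=ray(f,[a]);o2,d2=ray(g,[b]);d1=d1[0];d2=d2[0]
    s=np.linalg.lstsq(np.c_[d1,-d2],o2-o1,rcond=None)[0]; p=o1+s[0]*d1;q=o2+s[1]*d2
    return (p+q)/2,np.linalg.norm(p-q)
def load(n): return np.load(f"pics/{n}.npy",allow_pickle=True).item()
def crop(f,x,y,w,h,s,name):
    im=cv2.resize(f["pixels"][y:y+h,x:x+w,::-1],None,fx=s,fy=s,interpolation=cv2.INTER_CUBIC)
    st=10
    for k in range(-(-x//st)*st,x+w,st):
        cv2.line(im,(int((k-x+.5)*s),0),(int((k-x+.5)*s),6 if k%50 else 14),(0,255,0),1); 
        if k%20==0: cv2.putText(im,str(k),(int((k-x+.5)*s),18),0,.35,(0,255,0))
    for k in range(-(-y//st)*st,y+h,st):
        cv2.line(im,(0,int((k-y+.5)*s)),(6,int((k-y+.5)*s)),(0,255,0),1)
        if k%20==0: cv2.putText(im,str(k),(8,int((k-y+.5)*s)),0,.35,(0,255,0))
    cv2.imwrite(f"pics/{name}.png",im)
E
python3 - <<'E'
from h import *
t=load("top0"); s=load("scene0")
crop(t,180,140,80,110,5,"t_tray"); crop(t,110,140,60,90,6,"t_cart"); crop(t,320,130,60,110,5,"t_jar")
crop(s,190,180,110,75,7,"s_tray"); crop(s,130,230,100,60,7,"s_cart"); crop(s,260,140,80,60,8,"s_jar")
E
cd pics; python3 -c "
import cv2,numpy as np
def hc(n,o):
    ims=[cv2.imread(a+'.png') for a in n]; H=max(i.shape[0] for i in ims)
    o_=np.hstack([cv2.copyMakeBorder(i,0,H-i.shape[0],0,4,0) for i in ims]); print(o_.shape); cv2.imwrite(o+'.png',o_)
hc(['t_tray','t_cart'],'m1')
"
```

```text
(550, 768, 3)
```

View pics/m1.png

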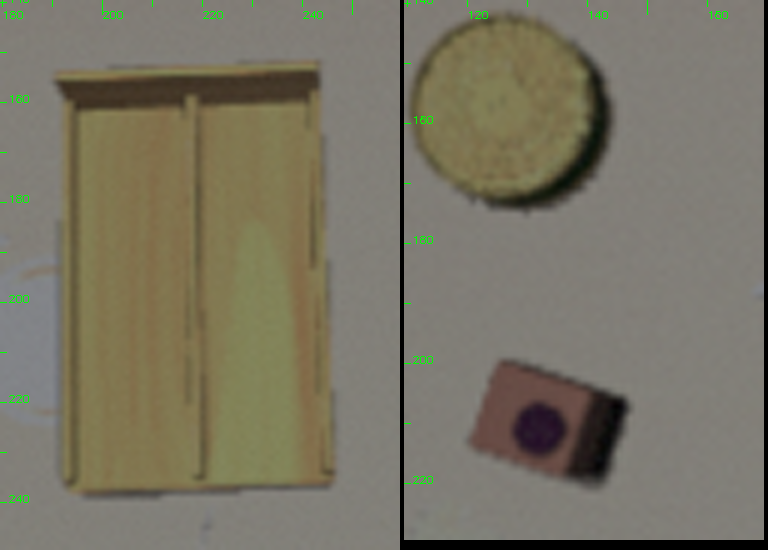

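View pics/s_tray.png

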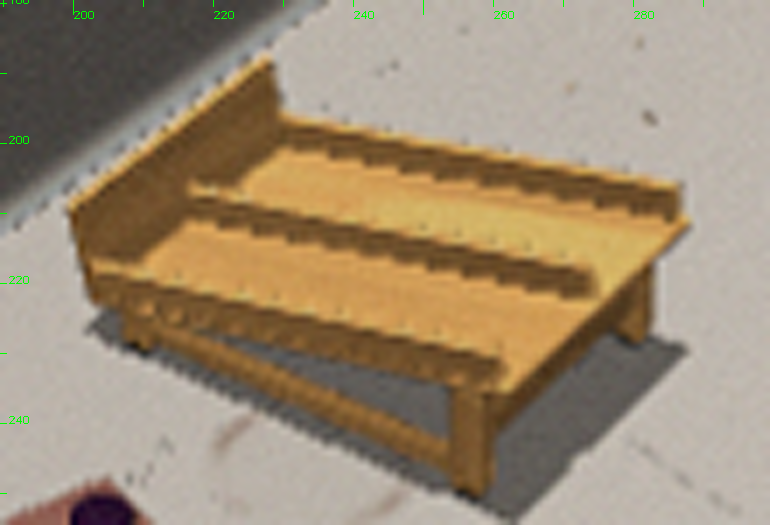

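View pics/s_cart.png

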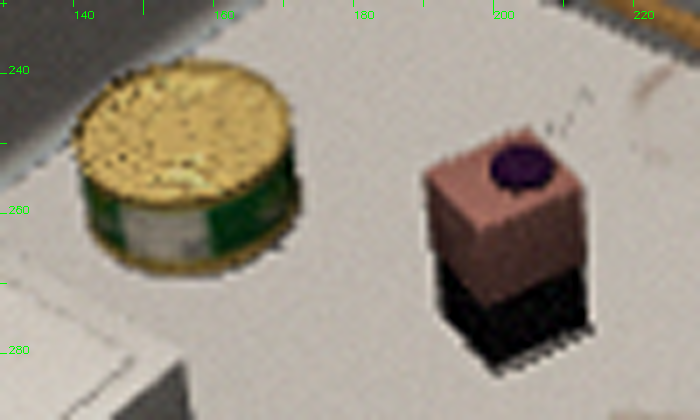

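View pics/s_jar.png

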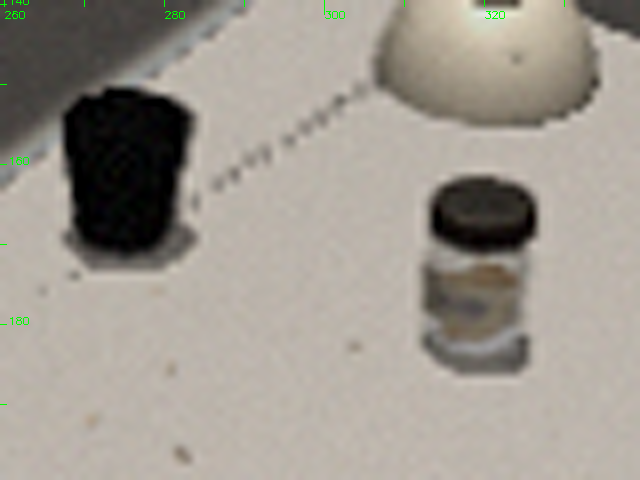

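View pics/t_jar.png

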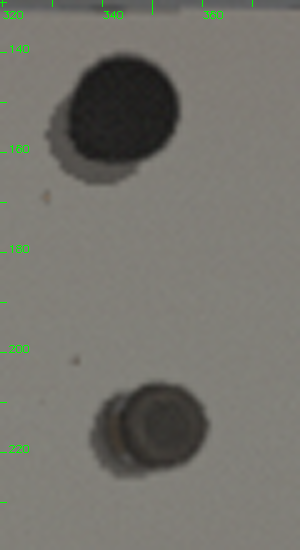

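The tray's corners, the carton and the jar are all clearly visible in both views. Next I'll measure them with masks and rays.

Run:
```python
from h import *
np.set_printoptions(precision=4,suppress=True)
t=load("top0"); s=load("scene0")
S=np.sin(np.radians(12));C=np.cos(np.radians(12))
# tray
for nm,f,near,top in (("top",t,[(193.5,237.9),(245.9,236.7)],[(190.5,154.3),(243.1,152.3)]),("scene",s,[(261.6,235.2),(287.8,211.5)],[(199.5,209.5),(227.8,188.1)])):
    a=onplane(f,near,.045+.105*S)[:,:2]; b=onplane(f,top,.045-.108*S+.045*C)[:,:2]
    print(nm,a,b,"w",np.linalg.norm(a[0]-a[1]),np.linalg.norm(b[0]-b[1]))
    m=a.mean(0);n=b.mean(0); d=n-m; print(" len",np.linalg.norm(d),"expect",.105*C+.108*C+.045*S,"yaw",np.arctan2(d[1],d[0]),[np.arctan2(*( (q[0]-q[1])*[-1,1])) for q in(a,b)], "c",m+d/np.linalg.norm(d)*.105*C)
# carton pink
for nm,f,roi in(("top",t,(110,190,50,40)),("scene",s,(180,235,45,55))):
    x,y,w,h=roi; im=cv2.cvtColor(f["pixels"],cv2.COLOR_RGB2HSV)[y:y+h,x:x+w]; 
    m=((im[...,1]>70)&((im[...,0]<12)|(im[...,0]>110))).astype(np.uint8)
    m=cv2.morphologyEx(m,cv2.MORPH_CLOSE,np.ones((3,3)))
    c=max(cv2.findContours(m,0,1)[0],key=cv2.contourArea)
    hull=cv2.convexHull(c)[:,0]+[x,y]
    print(nm,"n",m.sum()); 
    if nm=="top":
        yy,xx=np.nonzero(m); r=cv2.minAreaRect(hull.astype(np.float32)); print("centroid",xx.mean()+x,yy.mean()+y,r, onplane(f,[(xx.mean()+x,yy.mean()+y)],.072))
        for z in(.072,): print(onplane(f,cv2.boxPoints(r),z))
print("carton top corners manual top",onplane(t,[(110+(u-404)/6-.5,140+v/6-.5) for u,v in[(500,360),(468,447),(570,472),(602,390)]],.072)[:,:2])
print("  bottom",onplane(t,[(110+(u-404)/6-.5,140+v/6-.5) for u,v in[(602,487),(628,402)]],0)[:,:2])
print("carton scene top",onplane(s,[(130+u/7-.5,230+v/7-.5) for u,v in[(425,178),(480,226),(583,185),(530,130)]],.072)[:,:2])
print("  bottom",onplane(s,[(130+u/7-.5,230+v/7-.5) for u,v in[(440,312),(495,372),(588,325)]],0)[:,:2])
def ell(f,roi,th,z):
    x,y,w,h=roi; g=cv2.cvtColor(f["pixels"],cv2.COLOR_RGB2GRAY)[y:y+h,x:x+w]; m=(g<th).astype(np.uint8)
    c=max(cv2.findContours(m,0,1)[0],key=cv2.contourArea); b=cv2.boundingRect(c); (cc,r)=cv2.minEnclosingCircle(c)
    cc=np.array(cc)+[x,y]; bb=[(b[0]+x-.5,cc[1]),(b[0]+b[2]+x-.5,cc[1])]
    p=onplane(f,[cc],z)[0]; q=onplane(f,bb,z); return cc,b,p,np.linalg.norm(q[0]-q[1])
print("lid", [ell(t,(335,195,35,35),th,.070) for th in(55,65,75)])
print("tumbler",ell(t,(325,135,35,35),50,.058))
print("lid scene", onplane(s,[(260+483/8-.5,140+210/8-.5)],.070), "top ellipse c (483,208)")
print("jar bottom scene",onplane(s,[(260+477/8-.5,140+350/8-.5)],0))
print("tin",onplane(t,[(110+(505-404)/6-.5,140+108/6-.5)],.040))
```

```text
top [[0.437  0.1418]
 [0.4372 0.004 ]] [[0.6597 0.1474]
 [0.6618 0.0065]] w 0.13777304711350588 0.14090856022758153
 len 0.22363408421717398 expect 0.21770146504309976 yaw 0.018136804033739146 [np.float64(0.0012872835595331218), np.float64(0.014879056050052254)] c [0.5398 0.0748]
scene [[0.4364 0.1462]
 [0.4364 0.0102]] [[0.653  0.153 ]
 [0.6553 0.0134]] w 0.1359443384643758 0.13960828666902486
 len 0.21784472331442833 expect 0.21770146504309976 yaw 0.023106549211511448 [np.float64(0.00025488004067471314), np.float64(0.016328124934206118)] c [0.5391 0.0806]
top n 293
centroid 132.7133105802048 209.7235494880546 ((133.3000030517578, 210.1000213623047), (21.503488540649414, 14.546475410461426), 18.43494987487793) [[0.5143 0.3019 0.072 ]]
[[0.5047 0.3341 0.072 ]
 [0.541  0.3217 0.072 ]
 [0.5218 0.2667 0.072 ]
 [0.4856 0.2791 0.072 ]]
scene n 538
carton top corners manual top [[0.5418 0.3214]
 [0.5036 0.3358]
 [0.4917 0.2899]
 [0.5276 0.2755]]
  bottom [[0.4864 0.2954]
 [0.5262 0.2828]]
carton scene top [[0.5369 0.3275]
 [0.5031 0.3358]
 [0.4869 0.296 ]
 [0.5229 0.2832]]
  bottom [[0.5392 0.3237]
 [0.5008 0.3365]
 [0.4886 0.2957]]
lid [(array([353. , 214.5]), (14, 15, 9, 10), array([ 0.4884, -0.2815,  0.07  ]), np.float64(0.024363435105724692)), (array([350.075, 215.   ]), (5, 12, 21, 17), array([ 0.4873, -0.2735,  0.07  ]), np.float64(0.056755271582208604)), (array([349.5, 215. ]), (4, 12, 22, 17), array([ 0.4874, -0.272 ,  0.07  ]), np.float64(0.05944267007259072))]
tumbler (array([343.7903, 152.2097]), (9, 7, 21, 20), array([ 0.6586, -0.2673,  0.058 ]), np.float64(0.05812247005991284))
lid scene [[ 0.4844 -0.2719  0.07  ]] top ellipse c (483,208)
jar bottom scene [[ 0.482  -0.2735  0.    ]]
tin [[0.6608 0.3301 0.04  ]]
```

```bash
cat >> h.py <<'E'
from scipy.spatial.transform import Rotation as Ro
def quat(R): q=Ro.from_matrix(R).as_quat(); return np.array([q[3],q[0],q[1],q[2]])
def down(a):  # jaws along world angle a
    x=np.array([np.cos(a),np.sin(a),0]); z=np.array([0,0,-1.]); return np.c_[x,np.cross(z,x),z]
def trayR(yaw): return (Ro.from_euler('z',yaw)*Ro.from_euler('y',np.radians(12))).as_matrix()
E
python3 - <<'E'
from h import *
from bench import manip
np.set_printoptions(precision=4,suppress=True)
for a in(np.pi/2,-np.pi/2): print(a,manip.inverse_kinematics([.486,-.275,.13],quat(down(a))), manip.inverse_kinematics([.5,.05,.15],quat(down(a))))
try:
    a=np.pi/2 if manip.inverse_kinematics([.486,-.275,.13],quat(down(np.pi/2))) is not None else -np.pi/2
    manip.move_pose([.486,-.275,.13],quat(down(a)))
except manip.MotionError as e: print(e)
st=manip.sense(); print(st["time"],st["tool_pos"],st["tcp_rot"],st["joint_positions"])
s=manip.grab_frame("scene"); np.save("pics/scene1.npy",s,allow_pickle=True)
R=Ro.from_quat(np.roll(st["tcp_rot"],-1)).as_matrix()
print([ (k,proj(s,st["tool_pos"]+R@np.array(k))[0]) for k in[(.044,0,.011),(-.044,0,.011),(0,0,.011)]])
crop(s,260,100,90,100,6,"s1")
E
```

```text
1.5707963267948966 [-0.5362  0.4693  1.8473 -0.      0.825  -2.107 ] [ 0.076   0.3684  1.9586 -0.      0.8147 -1.4948]
-1.5707963267948966 [-0.5362  0.4693  1.8473 -0.      0.825   1.0346] [ 0.076   0.3684  1.9586 -0.      0.8147  1.6468]
1.9083 [ 0.486  -0.2754  0.1301] [0.0002 0.7075 0.7067 0.    ] [-0.5368  0.4693  1.8469 -0.0001  0.8251 -2.1064]
[((0.044, 0, 0.011), array([314.6446, 157.7586])), ((-0.044, 0, 0.011), array([327.3132, 147.3306])), ((0, 0, 0.011), array([321.1049, 152.4418]))]
```

View pics/s1.png

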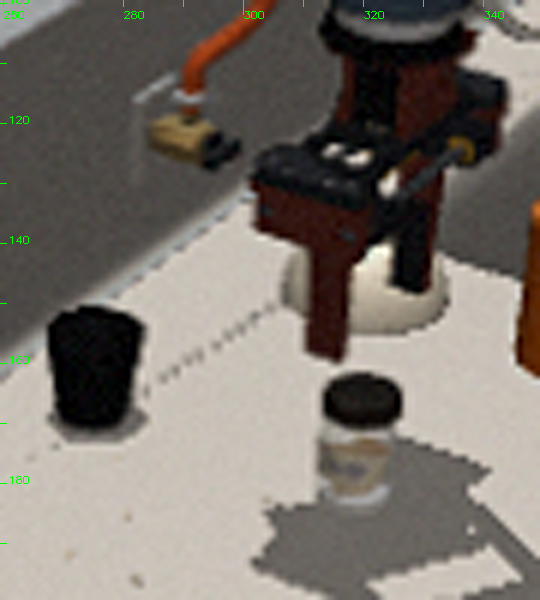

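The scene view shows the open jaws over the jar. The finger tips sit about 1 px to the right of where they project, so the calibration agrees to roughly 2 mm. I'll grip the jar next and refine the tray estimate.

Run:
```python
from h import *
from bench import manip
from scipy.optimize import least_squares
np.set_printoptions(precision=4,suppress=True)
t=load("top0"); s=load("scene0")
P=np.array([(-.105,.071,0),(-.105,-.071,0),(.108,.071,.045),(.108,-.071,.045)])
T=[(193.5,237.9),(245.9,236.7),(190.5,154.3),(243.1,152.3)];Sx=[(261.6,235.2),(287.8,211.5),(199.5,209.5),(227.8,188.1)]
def res(p,w=(1,1)): 
    W=P@trayR(p[2]).T+[p[0],p[1],.045]; return np.r_[w[0]*(proj(t,W)-T).ravel(),w[1]*(proj(s,W)-Sx).ravel()]
for w in((1,1),(1,0),(0,1)):
    r=least_squares(lambda p:res(p,w),[.54,.078,.016]); print(r.x); print(res(r.x).reshape(-1,4))
q=quat(down(np.pi/2))
manip.movel([.4865,-.274,.035],vel=.12)
print(manip.grip(.03,force=15)); st=manip.sense(); print(st["opening"],st["wrist_force"],st["time"],st["tool_pos"])
manip.movel([.4865,-.274,.18],vel=.15)
st=manip.sense(); print(st["opening"],st["wrist_force"],st["time"])
s=manip.grab_frame("scene"); np.save("pics/scene2.npy",s,allow_pickle=True)
crop(s,260,80,90,100,6,"s2")
```

```text
[0.542  0.0761 0.0175]
[[-1.3261 -0.3646  0.2461 -1.2786]
 [-0.6148  1.4683 -0.1935  1.3147]
 [-0.3318 -0.3872  0.0418 -1.6053]
 [ 0.1586 -0.9425  0.491  -1.1914]]
[0.5427 0.0748 0.0151]
[[-0.952  -0.6978  0.6245 -1.4807]
 [-0.0462  1.1363  0.3779  1.1127]
 [-0.3826 -0.6855  0.0762 -1.8265]
 [ 0.271  -1.2875  0.6595 -1.461 ]]
[0.5393 0.0802 0.0225]
[[-2.6871  0.8388 -1.1239 -0.3396]
 [-2.3651  2.6564 -1.9469  2.2365]
 [-0.1534  0.6988  0.072  -0.7373]
 [-0.0728  0.1764  0.176  -0.2757]]
False
0.04588831146285065 [-0.5303 -3.17    2.625 ] 3.625 [ 0.4869 -0.2745  0.0353]
0.04585627785229486 [-0.4197 -0.1456 -1.3355] 4.7417
```

View pics/s2.png

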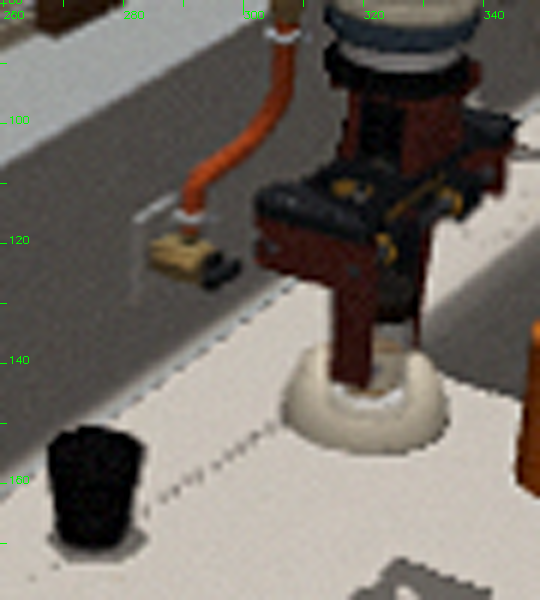

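The jar is held and clear of the worktop. Next I'll carry it over the upper left lane and look again.

```bash
cat >> h.py <<'E'
class Tray:
    def __init__(s,x=.540,y=.0775,yaw=.0175): s.o=np.array([x,y,.045]); s.R=trayR(yaw)
    def w(s,p): return s.o+s.R@np.array(p,float)
    def inv(s,p): return s.R.T@(np.array(p)-s.o)
    def q(s): return quat(np.c_[s.R[:,1],s.R[:,0],-s.R[:,2]])
E
python3 - <<'E'
from h import *
from bench import manip
np.set_printoptions(precision=4,suppress=True)
T=Tray(); q=T.q()
manip.move_pose(T.w([-.05,.034,.035+.06]),q)
st=manip.sense(); print(st["opening"],st["wrist_force"],st["time"],T.inv(st["tool_pos"]),st["tcp_rot"],q)
for n in("scene","top"):
    f=manip.grab_frame(n); np.save(f"pics/{n}3.npy",f,allow_pickle=True)
    if n=="scene": crop(f,190,150,130,100,6,"s3")
    else: crop(f,180,140,80,110,5,"t3")
E
```

```text
0.04598975639567535 [-0.3456 -0.4686 -1.6498] 6.2333 [-0.0498  0.0332  0.0951] [-0.0731  0.6974  0.7091 -0.0745] [-0.0733  0.6971  0.7094 -0.0746]
```

View pics/s3.png

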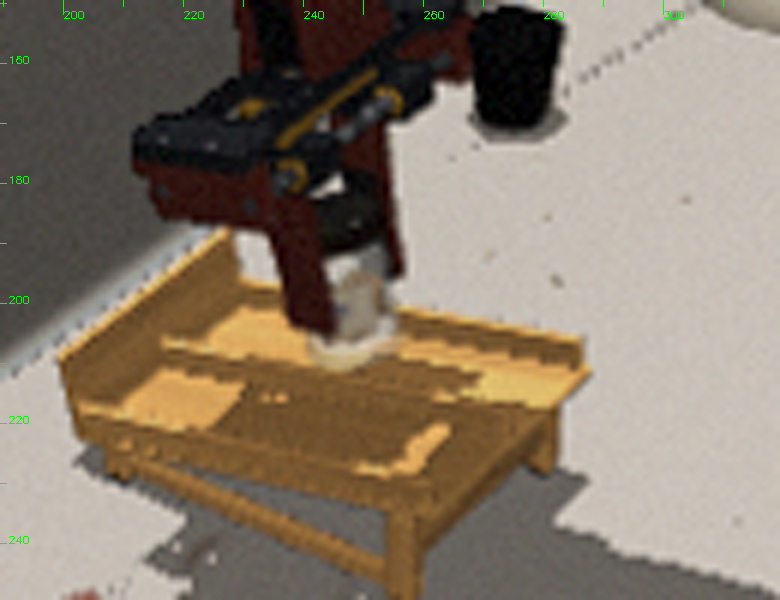

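View pics/t3.png

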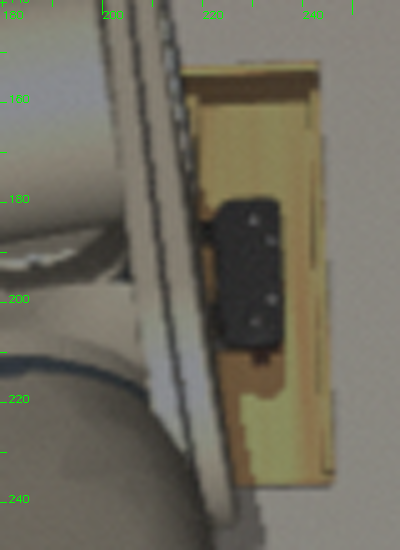

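Run:
```python
from h import *
from bench import manip
np.set_printoptions(precision=2,suppress=True)
s=load("scene3"); st=manip.sense(); R=Ro.from_quat(np.roll(st["tcp_rot"],-1)).as_matrix()
for y in(.01,-.01): print(proj(s,st["tool_pos"]+R@np.array([.023+.0135,y,.011])))
for y in(.01,-.01): print("inner R",proj(s,st["tool_pos"]+R@np.array([-.023,y,.011])))
print("jar base rim",[proj(s,st["tool_pos"]+R@np.array([a,b,.035])) for a,b in((.024,0),(-.024,0),(0,.024),(0,-.024))])
crop(s,225,185,40,35,16,"s3z")
t=load("top3")
# gripper body end, seen from above
```

```text
[[237.48 204.82]]
[[243.31 205.94]]
inner R [[249.81 194.82]]
inner R [[255.57 195.83]]
jar base rim [array([[244.54, 210.76]]), array([[254.29, 202.58]]), array([[242.63, 205.31]]), array([[256.45, 207.96]])]
```

View pics/s3z.png

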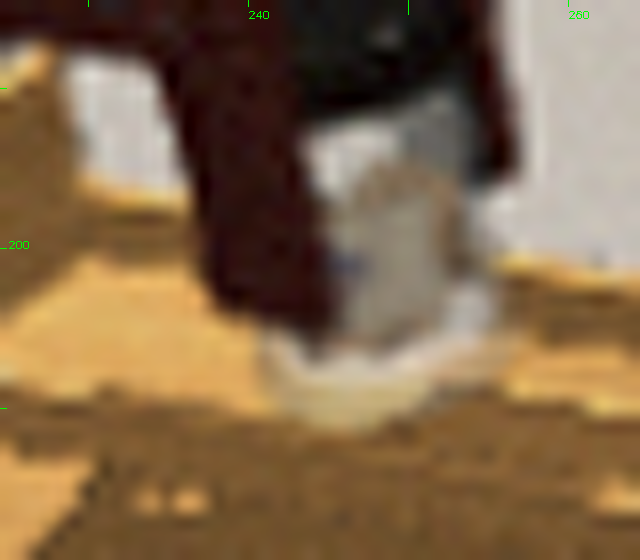

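Run:
```python
from h import *
from scipy.optimize import least_squares
s=load("scene0")
P=np.array([(-.105,.071,0),(-.105,-.071,0),(.108,.071,.045),(.108,-.071,.045)])
Sx=np.array([(261.6,235.2),(287.8,211.5),(199.5,209.5),(227.8,188.1)])+[-.9,.7]
r=least_squares(lambda p:(proj(s,P@trayR(p[2]).T+[p[0],p[1],.045])-Sx).ravel(),[.54,.078,.016]);print(r.x,r.fun)
```

```text
[0.53938555 0.08454862 0.02333104] [-0.14704207  0.77716937  0.15608475 -0.77159761 -0.15836483  0.17935861
  0.17008908 -0.36749606]
```

Run:
```python
from h import *
from bench import manip
np.set_printoptions(precision=2,suppress=True)
t=load("top3"); s=load("scene3");st=manip.sense(); R=Ro.from_quat(np.roll(st["tcp_rot"],-1)).as_matrix()
for z in(-.069,-.1,-.12,-.14): print(z,[proj(t,st["tool_pos"]+R@np.array([-.089,y,z]))[0] for y in(.0375,-.0375)],[proj(s,st["tool_pos"]+R@np.array([.089,y,z]))[0] for y in(.0375,-.0375)])
crop(s,200,130,80,75,9,"s3y")
crop(t,200,160,60,80,7,"t3y")
```

```text
-0.069 [array([236.73, 183.13]), array([237.74, 215.09])] [array([212.07, 186.27]), array([234.55, 190.14])]
-0.1 [array([236.25, 178.68]), array([237.28, 211.67])] [array([209.67, 175.74]), array([232.3 , 179.27])]
-0.12 [array([235.93, 175.63]), array([236.97, 209.33])] [array([208.1 , 168.83]), array([230.83, 172.13])]
-0.14 [array([235.59, 172.45]), array([236.64, 206.87])] [array([206.52, 161.83]), array([229.34, 164.9 ])]
```

View pics/s3y.png

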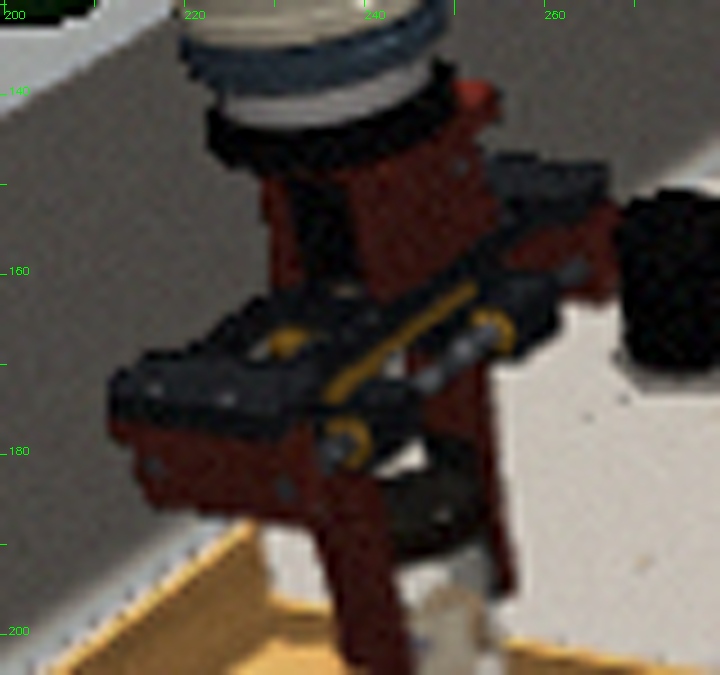

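View pics/t3y.png

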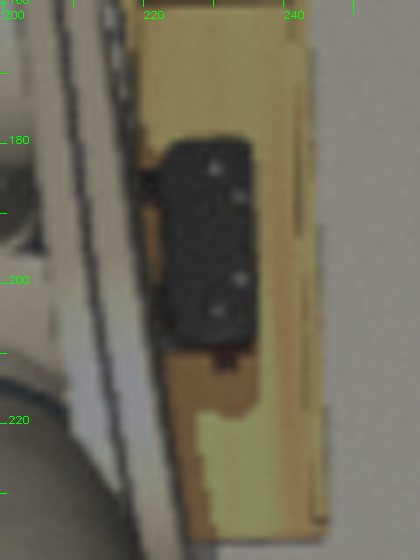

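The two views disagree by about 5 mm in y, while the lane clearance is ±7 mm. I'll lower the jar between the rails and touch each rail gently to centre it, then set it down.

Run:
```python
from h import *
from bench import manip
np.set_printoptions(precision=4,suppress=True)
T=Tray(); H=.035
def rep(l):
    st=manip.sense(); print(l,st["time"],T.inv(st["tool_pos"]),T.R.T@st["wrist_force"],st["opening"]); return T.inv(st["tool_pos"])
hit=manip.movel(T.w([-.05,.034,H+.007]),vel=.05,force_limit=4); p=rep(f"low {hit}")
if not hit:
    ys=[]
    for sgn in(1,-1):
        c=manip.movel(T.w([-.05,.034+sgn*.012,H+.007]),vel=.02,force_limit=3); p=rep(f"probe {c}"); ys.append(p[1])
    print("mid",np.mean(ys))
    manip.movel(T.w([-.05,np.mean(ys),H+.007]),vel=.03); rep("ctr")
```

```text
low False 7.5417 [-0.0497  0.0341  0.0423] [ 0.5381  0.0523 -1.8538] 0.04582401125159571
probe True 7.925 [-0.05    0.039   0.0419] [ 0.8347 -2.3892 -0.789 ] 0.046086679580511374
probe True 8.675 [-0.0502  0.0231  0.0416] [ 0.5216  2.0592 -0.0795] 0.04583352601795349
mid 0.031043994877119986
ctr 9.0917 [-0.0501  0.0312  0.0418] [ 0.4036  0.1905 -1.8419] 0.04586671943495695
```

Both rails were felt. The lane centre is 3 mm to the right of my estimate, so the tray is at y ≈ 0.0745. Now I'll lower the jar and release it.

```bash
sed -i 's/y=.0775/y=.0745/' h.py
python3 - <<'E'
from h import *
from bench import manip
np.set_printoptions(precision=4,suppress=True)
T=Tray(); H=.035
def rep(l):
    st=manip.sense(); print(l,st["time"],T.inv(st["tool_pos"]),T.R.T@st["wrist_force"],st["opening"]); return T.inv(st["tool_pos"])
hit=manip.movel(T.w([-.05,.034,H-.008]),vel=.015,force_limit=2.5); p=rep(f"down {hit}")
manip.grip(.060); rep("open"); manip.pause(.4)
for n in("scene",):
    f=manip.grab_frame(n); np.save(f"pics/{n}4.npy",f,allow_pickle=True); crop(f,190,150,130,100,6,"s4")
E
```

```text
down True 9.6333 [-0.0499  0.0338  0.0361] [-0.5573 -0.8838  3.9542] 0.04579733569209563
open 10.0917 [-0.0504  0.0339  0.0354] [-0.0988  0.3927  0.2106] 0.059913733227371466
```

View pics/s4.png

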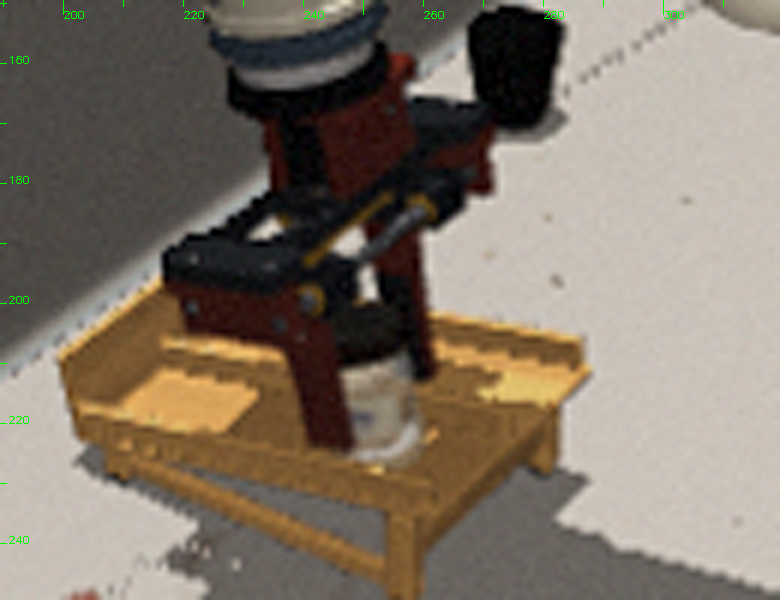

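The picture shows the jar standing alone on the upper left lane, with the fingers open to 60 mm, the jar's base near (246,227) and a force of about 0. Next I'll go over it, close the fingers and push from uphill.

```bash
cat >> h.py <<'E'
def rep(manip,T,l):
    st=manip.sense(); print(l,round(st["time"],2),T.inv(st["tool_pos"]),T.R.T@st["wrist_force"],round(st["opening"],4)); return T.inv(st["tool_pos"])
E
python3 - <<'E'
from h import *
from bench import manip
np.set_printoptions(precision=4,suppress=True)
T=Tray()
manip.movel(T.w([-.05,.034,.095]),vel=.12)
manip.movel(T.w([-.115,.034,.095]),vel=.15)
manip.grip(0.0,force=15)
c=manip.movel(T.w([-.115,.034,.030]),vel=.12,force_limit=8); rep(manip,T,f"behind {c}")
c=manip.movel(T.w([.0,.034,.030]),vel=.06,force_limit=5); rep(manip,T,f"push1 {c}")
if not c:
    c=manip.movel(T.w([.056,.034,.030]),vel=.03,force_limit=3); rep(manip,T,f"push2 {c}")
f=manip.grab_frame("scene"); np.save("pics/scene5.npy",f,allow_pickle=True); crop(f,190,150,130,100,6,"s5")
E
```

```text
behind False 13.45 [-0.1146  0.0341  0.0303] [-0.2255 -0.1735  0.394 ] 0.0003
push1 False 15.52 [-0.0002  0.034   0.03  ] [ 0.4079  0.8593 -0.7194] 0.0002
push2 True 17.09 [0.0521 0.034  0.0296] [-0.7296 -0.2472  1.1787] 0.0007
```

View pics/s5.png

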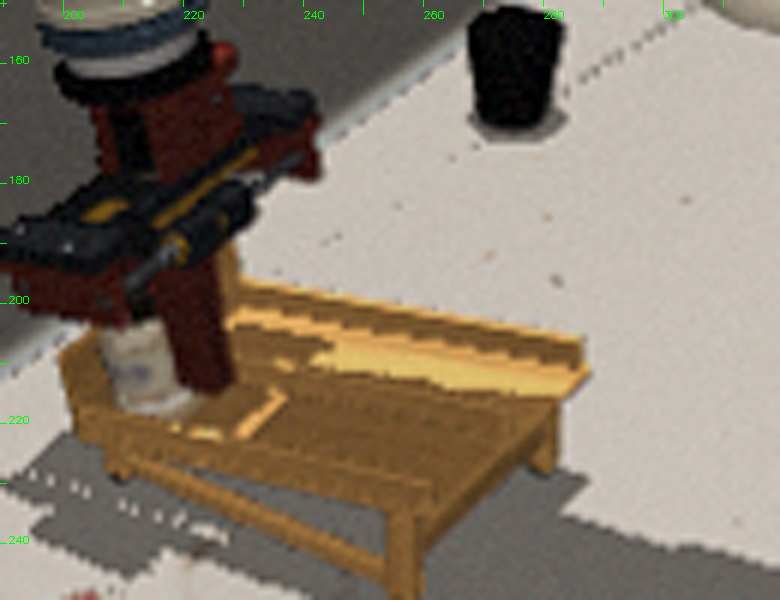

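The jar was pushed until the force rose at tray x ≈ 0.052, and the picture shows it upright against the stop, with its base near (216,218). Next I'll back off and fetch the carton.

```bash
sed -i 's/x=.540/x=.543/' h.py
python3 - <<'E'
from h import *
from bench import manip
np.set_printoptions(precision=4,suppress=True)
T=Tray()
manip.movel(T.w([.0,.034,.030]),vel=.1)
manip.movel(T.w([-.03,.034,.14]),vel=.15)
q=quat(down(np.radians(71.5)))
manip.grip(.088)
manip.move_pose([.516,.306,.16],q)
f=manip.grab_frame("scene"); np.save("pics/scene6.npy",f,allow_pickle=True); crop(f,130,160,125,125,5,"s6")
f=manip.grab_frame("top"); np.save("pics/top6.npy",f,allow_pickle=True); crop(f,100,140,150,100,5,"t6")
print(manip.sense()["time"],manip.sense()["tool_pos"])
E
```

```text
20.9917 [0.5168 0.3048 0.1602]
```

View pics/s6.png

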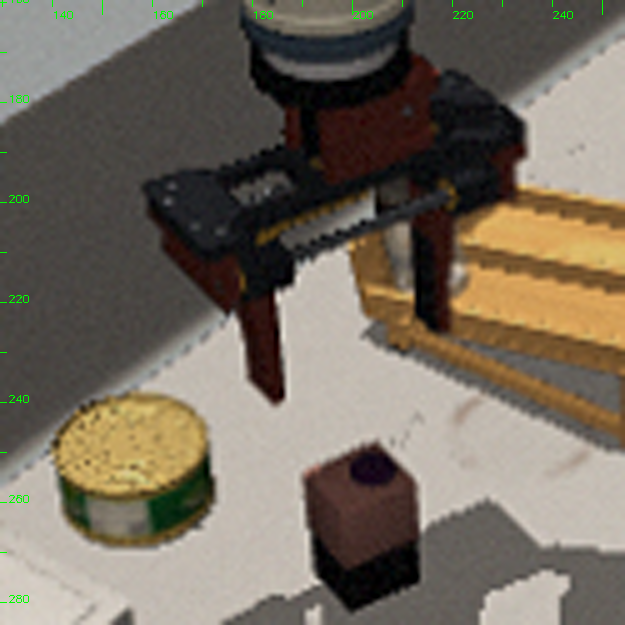

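View pics/t6.png

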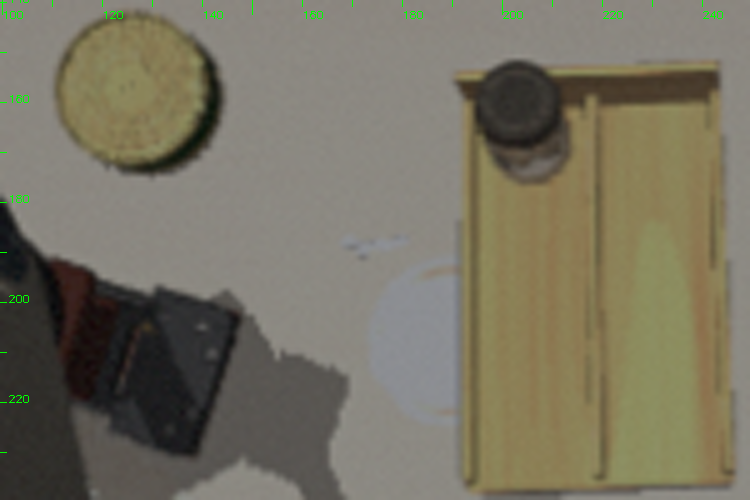

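The top view shows the jar in the left lane with its lid against the stop at about (203,160). The jaws look parallel to the carton's faces. Next I'll grip the carton.

Run:
```python
from h import *
from bench import manip
np.set_printoptions(precision=4,suppress=True)
T=Tray()
c=manip.movel([.516,.306,.035],vel=.12,force_limit=8); print(c)
if not c:
    manip.grip(.03,force=15); st=manip.sense(); print(st["opening"],st["wrist_force"],st["wrist_torque"],st["time"])
    manip.movel([.516,.306,.17],vel=.15); st=manip.sense(); print(st["opening"],st["wrist_force"],st["time"])
f=manip.grab_frame("scene"); np.save("pics/scene7.npy",f,allow_pickle=True); crop(f,150,170,100,100,6,"s7")
```

```text
False
0.04602700575984879 [0.7366 1.2974 0.7886] [ 0.0855 -0.0719  0.0087] 22.9
0.04592091342959188 [ 0.1104 -0.8425 -0.4435] 23.95
```

View pics/s7.png

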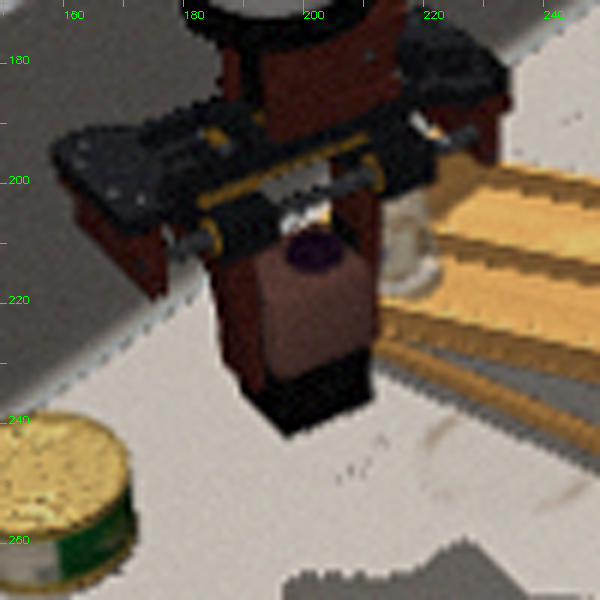

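Run:
```python
from h import *
from bench import manip
np.set_printoptions(precision=4,suppress=True)
T=Tray(); H=.035
manip.move_pose(T.w([-.05,-.034,H+.08]),T.q()); rep(manip,T,"hover")
c=manip.movel(T.w([-.05,-.034,H+.010]),vel=.08,force_limit=5); rep(manip,T,f"low {c}")
if not c:
    c=manip.movel(T.w([-.05,-.034,H-.008]),vel=.015,force_limit=2.5); rep(manip,T,f"down {c}")
f=manip.grab_frame("scene"); np.save("pics/scene8.npy",f,allow_pickle=True); crop(f,190,150,130,100,6,"s8")
```

```text
hover 25.03 [-0.0499 -0.0334  0.1147] [ 0.0783  0.1554 -1.5014] 0.0461
low False 26.06 [-0.0496 -0.034   0.0454] [ 0.1989 -0.551  -1.7207] 0.0458
down True 26.77 [-0.05   -0.034   0.0352] [-1.542  -0.333   2.8888] 0.0458
```

View pics/s8.png

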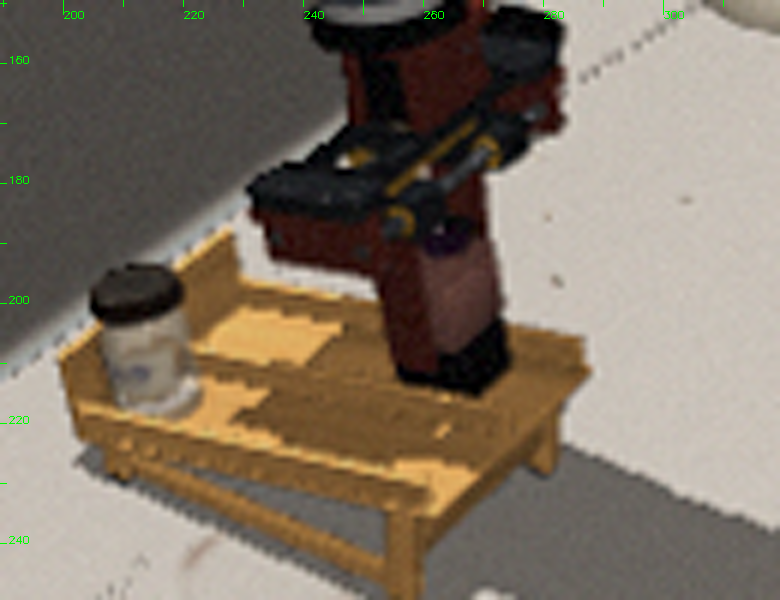

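The carton is seated on the right lane floor at the expected height (0.035), and the jar is still against the stop. Next I'll release the carton and push it.

Run:
```python
from h import *
from bench import manip
np.set_printoptions(precision=4,suppress=True)
T=Tray()
manip.grip(.062); manip.pause(.5); rep(manip,T,"rel")
manip.movel(T.w([-.05,-.034,.105]),vel=.12)
manip.movel(T.w([-.115,-.034,.105]),vel=.15)
manip.grip(0.0,force=15)
c=manip.movel(T.w([-.115,-.034,.030]),vel=.12,force_limit=8); rep(manip,T,f"behind {c}")
c=manip.movel(T.w([.0,-.034,.030]),vel=.06,force_limit=5); rep(manip,T,f"push1 {c}")
if not c:
    c=manip.movel(T.w([.062,-.034,.030]),vel=.03,force_limit=4); rep(manip,T,f"push2 {c}")
for n in("scene","top"):
    f=manip.grab_frame(n); np.save(f"pics/{n}9.npy",f,allow_pickle=True); 
    crop(f,*((190,150,130,100,6) if n=="scene" else(180,140,80,110,5)),n[0]+"9")
```

```text
rel 27.8 [-0.0504 -0.034   0.0349] [ 0.9342 -0.106   0.5861] 0.0618
behind False 30.91 [-0.1146 -0.034   0.0304] [ 0.2601  0.0465 -0.5388] 0.0004
push1 False 32.98 [-0.0002 -0.034   0.03  ] [ 0.3322 -0.1981 -0.0605] 0.0004
push2 True 34.55 [ 0.053  -0.034   0.0295] [ 0.7501 -0.2566 -0.0659] 0.0005
```

View pics/s9.png

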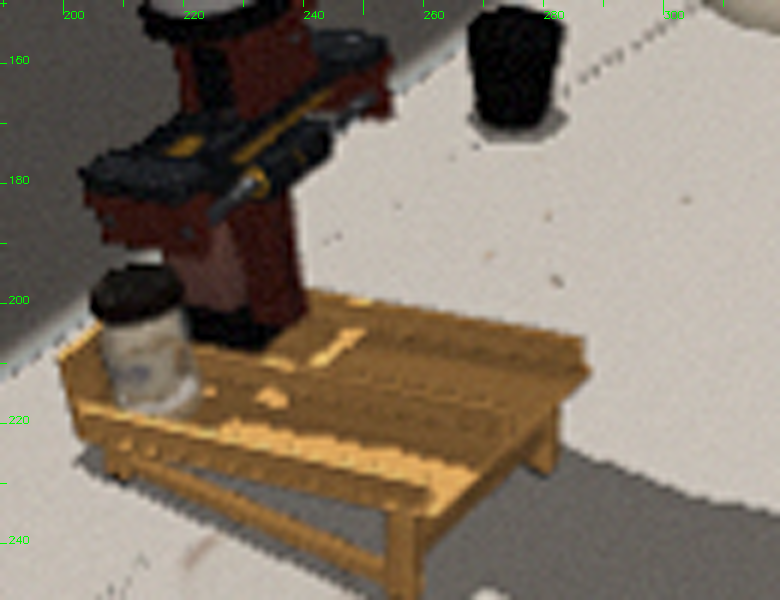

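Run:
```python
from h import *
from bench import manip
np.set_printoptions(precision=4,suppress=True)
T=Tray()
manip.movel(T.w([.0,-.034,.030]),vel=.1)
manip.movel(T.w([-.06,-.034,.12]),vel=.15)
manip.move_pose([.4,-.2,.25],quat(down(np.pi/2)))
print(manip.sense()["time"])
for n in("scene","top"):
    f=manip.grab_frame(n); np.save(f"pics/{n}10.npy",f,allow_pickle=True); 
    crop(f,*((190,160,110,80,7) if n=="scene" else(180,140,80,75,7)),n[0]+"10")
    cv2.imwrite(f"pics/{n}10.png",f["pixels"][:,:,::-1])
```

```text
37.2667
```

View pics/s10.png

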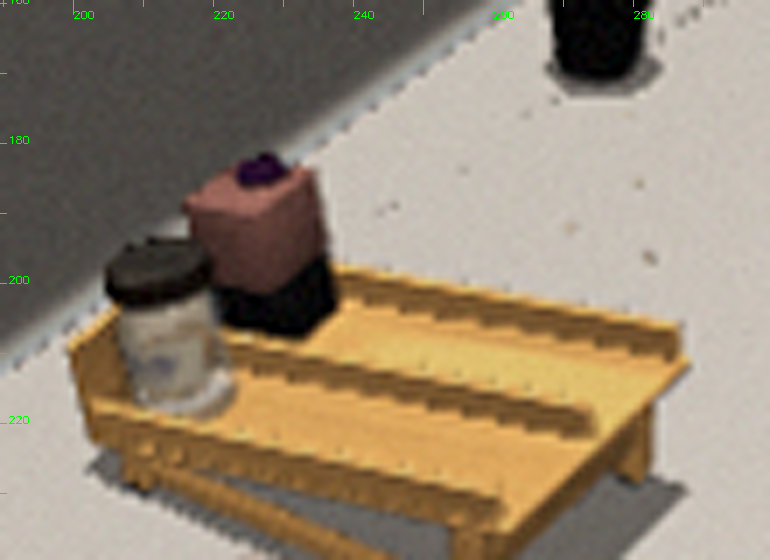

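View pics/t10.png

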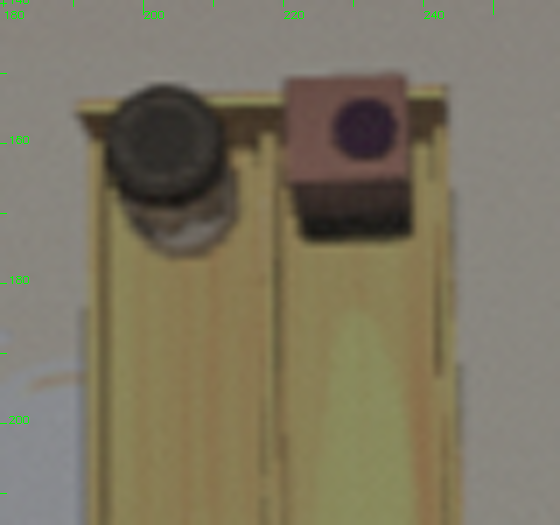

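Run:
```python
from h import *
np.set_printoptions(precision=4,suppress=True)
T=Tray(); t=load("top10"); s=load("scene10")
for n,f,uv in(("carton near edge L",t,(180+300/7-.5,140+241/7-.5)),("R",t,(180+412/7-.5,140+237/7-.5)),("jar near",t,(180+185/7-.5,140+256/7-.5)),("stop foot R of carton",t,(180+425/7-.5,140+130/7-.5)),
  ("sc carton near-left corner",s,(190+300/7-.5,160+337/7-.5)),("sc near-right",s,(190+335/7-.5,160+300/7-.5))):
    o,d=ray(f,[uv]); d=d[0]; n_=T.R[:,2]; p=o+d*((T.o-o)@n_)/(d@n_); print(n,T.inv(p))
# bystanders: before/after image difference
for nm,box in(("tumbler",(325,135,40,40)),("tin",(108,138,40,40))):
    x,y,w,h=box; a=load("top0")["pixels"][y:y+h,x:x+w].astype(int); b=t["pixels"][y:y+h,x:x+w].astype(int); print(nm,np.abs(a-b).mean(),cv2.phaseCorrelate(a.mean(2),b.mean(2)))
```

```text
carton near edge L [ 0.068  -0.0106 -0.    ]
R [ 0.0678 -0.0546 -0.    ]
jar near [ 0.0636  0.0348 -0.    ]
stop foot R of carton [ 0.1129 -0.0613 -0.    ]
sc carton near-left corner [ 0.0691 -0.0265  0.    ]
sc near-right [ 0.074  -0.0595 -0.    ]
tumbler 5.519583333333333 ((-0.03177473782093543, -0.0019140017952778976), 0.9670520085961627)
tin 5.720208333333333 ((0.07183875509235094, -0.019953847052025964), 0.9931920068523964)
```

Neither bystander has moved, and both items look square and upright. The picture leaves the carton's gap to the stop uncertain by 2–3 mm, so I'll give it one more gentle push to confirm contact.

Run:
```python
from h import *
from bench import manip
np.set_printoptions(precision=4,suppress=True)
T=Tray()
manip.move_pose(T.w([-.06,-.034,.12]),T.q())
manip.movel(T.w([.02,-.034,.032]),vel=.12)
c=manip.movel(T.w([.048,-.034,.030]),vel=.04,force_limit=6); rep(manip,T,f"approach {c}")
c=manip.movel(T.w([.066,-.034,.030]),vel=.015,force_limit=6); rep(manip,T,f"push {c}")
manip.movel(T.w([.0,-.034,.030]),vel=.1)
manip.movel(T.w([-.06,-.034,.12]),vel=.15)
manip.move_pose([.4,-.2,.25],quat(down(np.pi/2)))
print(manip.sense()["time"])
f=manip.grab_frame("top"); crop(f,180,140,80,75,7,"t11")
a=load("top10")["pixels"][140:180,215:245].mean(2); b=f["pixels"][140:180,215:245].mean(2); print("shift px",cv2.phaseCorrelate(a,b))
```

```text
approach False 40.42 [ 0.0478 -0.034   0.0298] [-0.4514  0.2321  0.7016] 0.0006
push True 41.0 [ 0.053  -0.034   0.0297] [-0.6102  0.6484  0.7732] 0.0005
43.6167
shift px ((-0.03846336148476581, -0.018809818469591733), 0.9821318347971288)
```

View pics/t11.png

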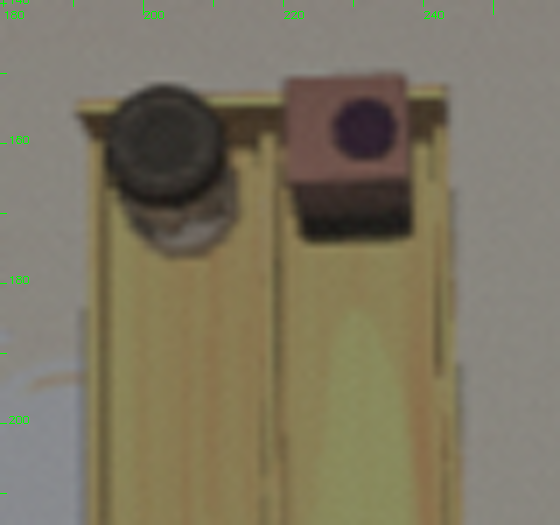

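The second push stopped at the same place (0.053) with a 6 N limit, and the carton did not move. It is therefore against the stop, and I'll hand in.

Run:
```python
from bench import manip
manip.sign_off(); print(manip.sense()["time"])
```

```text
the job is handed in; nothing more can be done
the job is handed in; nothing more can be done
```

I loaded both items and handed the job in at about 43.6 s of robot time; no verdict was reported. I stood the jar on the upper left lane, released it and pushed it to the back stop with the closed fingers. I then did the same with the carton in the right lane.

**Last checks:**
- **Jar:** the final top view shows it upright against the stop and near the lane centre. I stopped its push when the force rose at the stop, and did not push it a second time.
- **Carton:** the same view shows it upright, near the lane centre and square to the stop within about 1–2°. A second push with a 6 N limit stopped at the same place (0.053 m) and did not move it.
- **Bystanders:** the tumbler and tin showed no shift between the first picture and the one after the carton's first push (under 0.1 px).

**Disagreements:**
- **Tray position:** the two cameras differed by about 5 mm on the tray's sideways position. I settled this by touching both left-lane rails with the held jar, which matched the top camera.
- **Carton gap:** before the second push, pixel measurements left the carton's gap to the stop uncertain by 2–3 mm. I relied on the contact force instead.

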